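# Close a two-part mould and tighten its four knobs crosswise

### The job

Pull the upper mould half out from under its cover and lay it flat and square on the lower half in the jig, lined up with it; do not drop it. Then tighten the four knobs clockwise in two passes, each time crosswise (after one knob its diagonal opposite, then the other diagonal pair): first turn all of them about half way, then all of them fully home to the stop. Leave the other things on the table where they are.

Things in the scene. Friction and masses are not known exactly. Their poses are not given: they have to be found in the camera images.
- jig: fixed clamping jig: a wooden base board 210x160x14 mm with the lower half of a plaster mould on its middle (a slab 170x60 mm whose top is 26 mm above the table) and four black knobs round it. Origin: centre of the underside, on the table; x along the 170 mm length, z up. The jig may stand turned.
- seat (a point): centre of the top face of the lower mould half, 26 mm above the table; x along its 170 mm length
- upper_half: loose upper half of the mould: a plain plaster slab 170x60x24 mm with rounded edges, about 0.35 kg, standing flat on the table under the cover with about 50 mm of one end (its -x end) sticking out. Origin: centre of the underside; x along the 170 mm length, y across the 60 mm width, z up. Either end may go either way round.
- upper_mid (a point): centre of the underside of the upper mould half
- cover: fixed low wooden cover (a tunnel without a floor, closed at its back) in which the upper mould half is kept: 130 mm long, 90 mm wide, top 36 mm above the table, inner width 70 mm. Origin: middle of the open mouth, on the table; x points from the mouth to the closed back, so the slab slides out along -x. The slab must be pulled out by about 125 mm to come free of the roof.
- knob_a (a joint): turn of the knob at the jig's +x, +y corner: rad, grows clockwise seen from above; 0 to 0.15 is loose, 1.4 is its stop (tight). It stays where it is left (friction about 0.12 N m). The eccentric steel cam under it starts to reach over the upper half after about half of the turn.
- wing_a (a point): centre of the grip of knob_a, on its axis (68 mm along x and 58 mm along y from the jig's middle, +x, +y), 76 mm above the table. The grip is a black upright bar 60 mm long, 14 mm thick, 22 mm high, from 62 to 84 mm above the table; x of this point runs along the bar, which lies along the jig's x at joint value 0 and turns with the knob.
- knob_b (a joint): turn of the knob at the jig's +x, -y corner: rad, grows clockwise seen from above; 0 to 0.15 is loose, 1.4 is its stop (tight). It stays where it is left (friction about 0.12 N m). The eccentric steel cam under it starts to reach over the upper half after about half of the turn.
- wing_b (a point): centre of the grip of knob_b, on its axis (68 mm along x and 58 mm along y from the jig's middle, +x, -y), 76 mm above the table. The grip is a black upright bar 60 mm long, 14 mm thick, 22 mm high, from 62 to 84 mm above the table; x of this point runs along the bar, which lies along the jig's x at joint value 0 and turns with the knob.
- knob_c (a joint): turn of the knob at the jig's -x, -y corner: rad, grows clockwise seen from above; 0 to 0.15 is loose, 1.4 is its stop (tight). It stays where it is left (friction about 0.12 N m). The eccentric steel cam under it starts to reach over the upper half after about half of the turn.
- wing_c (a point): centre of the grip of knob_c, on its axis (68 mm along x and 58 mm along y from the jig's middle, -x, -y), 76 mm above the table. The grip is a black upright bar 60 mm long, 14 mm thick, 22 mm high, from 62 to 84 mm above the table; x of this point runs along the bar, which lies along the jig's x at joint value 0 and turns with the knob.
- knob_d (a joint): turn of the knob at the jig's -x, +y corner: rad, grows clockwise seen from above; 0 to 0.15 is loose, 1.4 is its stop (tight). It stays where it is left (friction about 0.12 N m). The eccentric steel cam under it starts to reach over the upper half after about half of the turn.
- wing_d (a point): centre of the grip of knob_d, on its axis (68 mm along x and 58 mm along y from the jig's middle, -x, +y), 76 mm above the table. The grip is a black upright bar 60 mm long, 14 mm thick, 22 mm high, from 62 to 84 mm above the table; x of this point runs along the bar, which lies along the jig's x at joint value 0 and turns with the knob.
- tape_measure: bystander: black and yellow tape measure, 106x85x43 mm; origin at the centre of its underside
- clay_rock: bystander: flat pale lump of dry clay, 97x124x48 mm; origin at the centre of its underside
There are look-alikes about, which are no part of the job. Of the things that look like the upper_half, the larger one is meant.

How it is judged (in metres and radians):
On the way, in this order (a step that is already met when the one before it is completed fails the run):
1. the upper half lies flat on the lower half (centres within 8 mm, lined up within 0.08 rad), let go, while every knob is still loose (below 0.35 rad) (horizontal distance between upper_mid and seat below 0.008 m and z of upper_mid in the frame of seat between -0.004 and 0.004 m and angle between the x axis of upper_half and the x axis of jig, either way round below 0.08 rad and angle between upper_half's own z axis and vertical below 0.08 rad and value of joint each of knob_a, knob_b, knob_c, knob_d below 0.35 rad and contact force between the fingers and upper_half below 0.1 N), for 0.2 s.
2. first pass done: all four knobs about half way (0.4 to 1.05 rad) (horizontal distance between upper_mid and seat below 0.008 m and z of upper_mid in the frame of seat between -0.004 and 0.004 m and angle between the x axis of upper_half and the x axis of jig, either way round below 0.08 rad and angle between upper_half's own z axis and vertical below 0.08 rad and value of joint knob_a between 0.4 and 1.05 rad and value of joint knob_b between 0.4 and 1.05 rad and value of joint knob_c between 0.4 and 1.05 rad and value of joint knob_d between 0.4 and 1.05 rad), for 0.1 s.
At the end, for the whole second after the job is handed in: All four knobs are home (above 1.22 rad of their 1.4 rad) and the upper half lies at rest flat on the lower half, centres within 8 mm, height within 4 mm, lined up within 0.08 rad (horizontal distance between upper_mid and seat below 0.008 m and z of upper_mid in the frame of seat between -0.004 and 0.004 m and angle between the x axis of upper_half and the x axis of jig, either way round below 0.08 rad and angle between upper_half's own z axis and vertical below 0.08 rad and value of joint each of knob_a, knob_b, knob_c, knob_d above 1.22 rad and linear speed of upper_half below 0.02 m/s); the robot touches nothing.
It fails at once if a first pass out of crosswise order: two neighbouring knobs past 0.4 rad with the two others below it ((value of joint each of knob_a, knob_b above 0.4 rad and value of joint each of knob_c, knob_d below 0.4 rad) or (value of joint each of knob_b, knob_c above 0.4 rad and value of joint each of knob_d, knob_a below 0.4 rad) or (value of joint each of knob_c, knob_d above 0.4 rad and value of joint each of knob_a, knob_b below 0.4 rad) or (value of joint each of knob_d, knob_a above 0.4 rad and value of joint each of knob_b, knob_c below 0.4 rad)).
It fails at once if a second pass out of crosswise order: two neighbouring knobs past 1.1 rad with the two others below it ((value of joint each of knob_a, knob_b above 1.1 rad and value of joint each of knob_c, knob_d below 1.1 rad) or (value of joint each of knob_b, knob_c above 1.1 rad and value of joint each of knob_d, knob_a below 1.1 rad) or (value of joint each of knob_c, knob_d above 1.1 rad and value of joint each of knob_a, knob_b below 1.1 rad) or (value of joint each of knob_d, knob_a above 1.1 rad and value of joint each of knob_b, knob_c below 1.1 rad)).
It fails at once if a knob turned past 1.05 rad while another has not reached 0.4 rad (value of joint any of knob_a, knob_b, knob_c, knob_d above 1.05 rad and value of joint any of knob_a, knob_b, knob_c, knob_d below 0.4 rad).
It fails at once if the upper half dropped: let go with its underside higher than 50 mm above the table (height (world z) of upper_mid above 0.05 m and contact force between the fingers and upper_half below 0.05 N).
It fails at once if a bystander moved by more than 30 mm (distance of any of tape_measure, clay_rock from where it was at the start of the episode above 0.03 m).
It also fails if it takes over 72 s, if anything falls off the work surface, if the arm or the gripper's body presses on something with over 40 N, if the wrist force passes 120 N, or if a joint passes its speed limit or range.

### The arm

A 7-joint arm with a two-finger parallel gripper is mounted at the origin on a cart in front of the work surface, level with it; the furniture and walls round the work are solid. World frame = base frame: x ahead of the robot, y to its left, z up, the work surface at z = 0. Lengths are in mm, angles in rad, forces in N, time in s.
With the tool pointing down it reaches from about 425 to 925 mm from the base axis. Payload 6.8 kg.
Tool frame: the origin (TCP) lies midway between the tips of the shut fingers; the grasp point (between the pads) lies hold_point_z behind it (hold_point_z is the distance from the TCP to the grasp point, in mm); z points along the fingers, y is the line along which they close (so a half turn about z gives the same grasp; the last joint's range is limited). The gripper opens to 88 mm and grips with 3 to 60 N. Pads are 20 mm wide; open, the fingers measure 115 mm over their backs; the gripper's body (75 mm by 178 mm) begins 61 mm behind the grasp point.
Start: joints at [-1.398, 0.477, 0.022, 1.555, -0.011, 1.109, -0.083], TCP at [187.055, 648.582, 222.664] pointing down, gripper open.
Joint ranges: [-2.96, 2.96], [-0.34, 2.1], [-1.41, 1.46], [0.24, 2.44], [-1.37, 4.51], [0.17, 1.92], [-2.96, 2.96]. Speed limits (rad/s): [2.39, 2.39, 3.14, 3.14, 3.14, 3.14, 3.14].

### API

Orientations are given as a rotation vector (axis times angle).
In Python, from workcell import get_state, snapshot, get_calibration, job_done, hold_point_z gives the robot as it stands. The module is installed in compiled form; this text tells all that it offers.
- The arm moves only by the shell command python3 -m pendant 'ROWS' [OPENING] [FORCE]. ROWS is text: rows parted by semicolons, each of 6 numbers parted by spaces: the shift along the tool's x, y, z in m, then the turn, a rotation vector about the tool's x, y, z in degrees. In form: dx dy dz ax ay az; .... A call has exactly 10 rows; each row shifts and turns the commanded pose from where the row before left it, along the tool's axes as they then stand; what a row does not reach is not made up. A row lasts 1/8 s, in which the tool goes at most 62.5 mm and 10.7 degrees, less where a joint would pass 70% of its speed; a pose out of reach is approached as far as the arm can. A call with a gripper value outside its range is refused whole. OPENING is the closure, from 0 (fully open) to 1 (shut), set as the call begins (- or left out, the last holds). The fingers move at their own pace and stop on an object; FORCE is the grip in N (left out, the last holds). Time passes only in rows, so rows that do not move let the fingers close, or fill a call up. It gives the time, the measured TCP pose, the force, the opening and the grip force at its end, in the units of the state.
- get_state(): the state, without advancing time (a new reading comes with each control period).
- snapshot(name): name is "side" or "top" or "wrist"; returns the picture (384x512x3 uint8, red, green, blue); there is no depth.
- get_calibration(name): a dict with "K" (3x3 intrinsics, pixels), "xyz" and "orientation" of the camera in the world. Camera axes: x right, y down, z forward; pixel columns grow to the right and rows downward; lengths in mm; the calibration is good to about 2 mm. A picture is of the moment at which its call begins: read the wrist's pose just before it. get_calibration takes no time and is no camera call; for the wrist camera it gives the pose at the moment of the call.
- job_done(): hands the job in; it is judged then, once.
The state is a dict: "time": time; "q": joint angles; "qd": joint speeds; "joint_efforts": joint torques, N m; "ee_pos": TCP position; "tool_rot": TCP orientation; "force": force on the tool from outside, world axes, zero at the start; "wrist_torque": the same for the moment, N m; "gripper_width": finger opening in mm; "finger_force": force on a finger pad.
Only numpy, scipy, OpenCV 4.12 (cv2) and the standard library are available. Lean on these libraries where they do the work, as an engineer would, in place of code of your own. Each camera call takes 0.05 s, during which the arm holds its last target. There are 200 camera calls.

## Working session

There is one attempt and no reset: what is moved stays moved. The work goes in short steps, Python scripts to look and compute and a shell command to move; the robot and the scene stay as the last step left them, time stands still between calls to the robot, and variables do not carry over. Pictures are saved under pics/ and viewed, at most 10 in all, crops included, and the job is handed in when it is done.

```bash
mkdir -p pics; python3 - <<'E'
from workcell import *
import cv2,numpy as np
s=get_state();print(s,hold_point_z if not callable(hold_point_z) else hold_point_z())
for n in ("side","top"):
    c=get_calibration(n);print(n,c)
    cv2.imwrite(f"pics/{n}0.png",cv2.cvtColor(snapshot(n),cv2.COLOR_RGB2BGR))
E
```

```text
{'time': 0.0, 'q': array([-1.39807717,  0.47778871,  0.02233849,  1.55643754, -0.01147515,
        1.10930931, -0.08308817]), 'qd': array([-0.00035073,  0.00148581,  0.00068805,  0.00086567,  0.001016  ,
       -0.00139876,  0.00045433]), 'joint_efforts': array([-1.07213668e-04, -5.82864618e+01,  1.53493188e+00, -2.72597855e+01,
       -5.42191684e-02,  1.73402962e-02,  1.71961783e-04]), 'ee_pos': array([186.92572878, 647.97389545, 221.69523023]), 'tool_rot': array([-4.39576593e-01, -3.11058682e+00,  2.84621439e-03]), 'force': array([0.23607833, 0.41607208, 0.13850205]), 'wrist_torque': array([-0.0454851 , -0.00918069, -0.03121318]), 'finger_force': 0.0, 'gripper_width': 87.49225284151542} 18.700000000000003
side {'K': array([[385.36461082,   0.        , 258.68699529],
       [  0.        , 385.36461082, 188.08391876],
       [  0.        ,   0.        ,   1.        ]]), 'xyz': array([ 385.23279288, -821.87112808,  781.94617709]), 'orientation': array([-2.26797465,  0.31107875, -0.12634564])}
top {'K': array([[417.38109844,   0.        , 256.01277762],
       [  0.        , 417.38109844, 193.14048326],
       [  0.        ,   0.        ,   1.        ]]), 'xyz': array([ 448.06536352,  -61.88538099, 1340.96555113]), 'orientation': array([-2.17792515,  2.15134444, -0.12233147])}
```

View pics/top0.png

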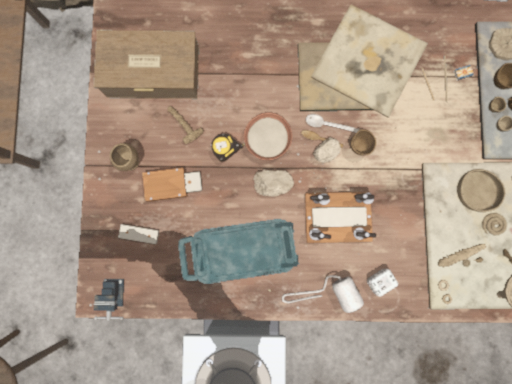

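View pics/side0.png

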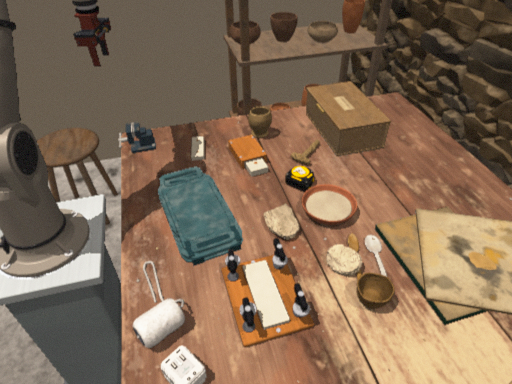

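Candidates for the upper half: the white end at top (193,182), sticking out of the orange cover (165,184), and the pale plate at (138,233), which lies loose and looks smaller. I choose the first one and check it in a crop.

```bash
cat > h.py <<'E'
from workcell import *
import cv2,numpy as np
from scipy.spatial.transform import Rotation as R
def cam(n): 
    c=get_calibration(n); return c["K"],np.array(c["xyz"]),R.from_rotvec(c["orientation"])
def world(c,px,z):
    K,p,r=c; d=r.apply(np.linalg.solve(K,[px[0],px[1],1.])); return p+d*(z-p[2])/d[2]
def proj(c,P):
    K,p,r=c; q=K@r.inv().apply(np.array(P,float)-p); return q[:2]/q[2]
def shot(n): return cv2.cvtColor(snapshot(n),cv2.COLOR_RGB2BGR)
def tool():
    s=get_state(); return s["ee_pos"],R.from_rotvec(s["tool_rot"])
E
python3 - <<'E'
from h import *
c=cam("top"); im=cv2.imread("pics/top0.png")
a=cv2.resize(im[160:250,110:210],None,fx=4,fy=4,interpolation=cv2.INTER_CUBIC)
b=cv2.resize(im[180:255,295:385],None,fx=4,fy=4,interpolation=cv2.INTER_CUBIC)
o=np.zeros((360,760,3),np.uint8);o[:,:400]=a;o[:300,400:]=b
cv2.imwrite("pics/crop0.png",o)
for px in [(165,184),(193,182),(339,217)]: print(px,world(c,px,26))
E
```

```text
(165, 184) [620.9431987  226.60843868  26.        ]
(193, 182) [628.46053385 137.88573757  26.        ]
(339, 217) [ 522.90048138 -325.2539911    26.        ]
```

View pics/crop0.png

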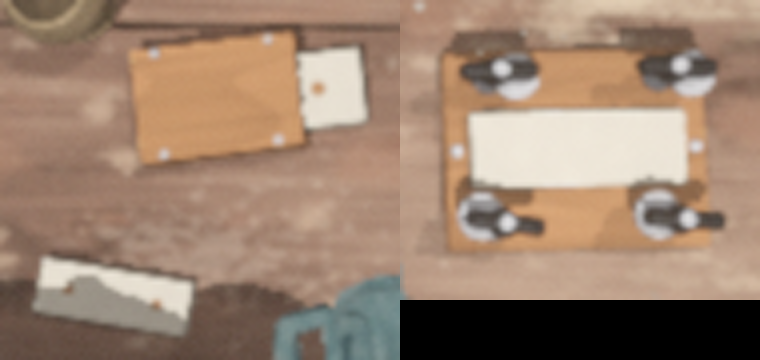

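The crop shows the slab end at top (199,182) with a dot on it, in the larger piece under the cover. The loose plate at (138,233) is only about 38 px (115 mm) long, so it's the look-alike. The jig at (339,217) has four knobs with their bars nearly along its x. Next I fit the poses.

```bash
python3 - <<'E'
from h import *
im=cv2.imread("pics/top0.png");c=cam("top")
hsv=cv2.cvtColor(im,cv2.COLOR_BGR2HSV)
white=((hsv[...,1]<50)&(hsv[...,2]>190)).astype(np.uint8)
or_=((hsv[...,1]>115)&(hsv[...,2]>120)).astype(np.uint8)
def fit(m,box,z,name):
    k=np.zeros_like(m);x0,y0,x1,y1=box;k[y0:y1,x0:x1]=m[y0:y1,x0:x1]
    k=cv2.morphologyEx(k,cv2.MORPH_OPEN,np.ones((2,2),np.uint8))
    cn=max(cv2.findContours(k,cv2.RETR_EXTERNAL,cv2.CHAIN_APPROX_NONE)[0],key=cv2.contourArea)
    P=np.array([world(c,p[0],z)[:2] for p in cn],np.float32)
    r=cv2.minAreaRect(P);print(name,np.round(r[0],1),np.round(r[1],1),round(r[2],2)); print(np.round(cv2.boxPoints(r),0).tolist())
fit(white,(184,168,206,198),24,"slab end")
fit(white,(305,200,375,234),26,"lower half")
fit(or_,(135,160,188,205),36,"cover")
fit(or_,(295,185,385,250),14,"board")
# same from the side camera
c=cam("side");im=cv2.imread("pics/side0.png");hsv=cv2.cvtColor(im,cv2.COLOR_BGR2HSV)
white=((hsv[...,1]<50)&(hsv[...,2]>190)).astype(np.uint8)
fit(white,(240,155,275,178),24,"slab end side")
fit(white,(238,255,295,332),26,"lower half side")
E
```

```text
slab end [627.2 136.5] [60.7 47.7] 1.77
[[596.0, 159.0], [598.0, 112.0], [658.0, 114.0], [657.0, 161.0]]
lower half [ 521.5 -333.3] [ 59.9 179.7] 0.71
[[490.0, -244.0], [493.0, -423.0], [553.0, -423.0], [550.0, -243.0]]
cover [616.6 223.9] [ 92.9 129.6] 8.12
[[562.0, 281.0], [580.0, 153.0], [672.0, 166.0], [653.0, 295.0]]
board [ 579.8 -353.6] [ 41.7 108. ] 0.71
[[558.0, -300.0], [560.0, -408.0], [601.0, -407.0], [600.0, -299.0]]
slab end side [632.1 129.7] [54.1 42.6] 8.45
[[602.0, 147.0], [609.0, 105.0], [662.0, 113.0], [656.0, 155.0]]
lower half side [ 526.2 -329. ] [ 58.1 172.5] 1.82
[[494.0, -244.0], [500.0, -416.0], [558.0, -414.0], [552.0, -242.0]]
```

```bash
cat >> h.py <<'E'
def down(yaw):  # tool z down, tool y at world angle yaw (deg)
    a=np.radians(yaw); y=np.array([np.cos(a),np.sin(a),0]);z=np.array([0,0,-1.]);x=np.cross(y,z)
    return R.from_matrix(np.c_[x,y,z])
def plan(xyz,yaw,n,start=None,nrot=None):
    """print how far each of n rows has to go (rotation in the first nrot)"""
    p,r=start or tool(); t=down(yaw); nrot=nrot or n
    rv=(r.inv()*t).as_rotvec(degrees=True)/nrot; st=(np.array(xyz)-p)/n/1000
    for i in range(n):
        d=r.inv().apply(st); a=rv if i<nrot else rv*0
        print(*np.round(d,4),*np.round(a,2)); r=r*R.from_rotvec(a,degrees=True)
def yaw():
    y=tool()[1].as_matrix()[:,1]; return np.degrees(np.arctan2(y[1],y[0]))
E
python3 - <<'E'
from h import *
plan((560,135,200),8,13,nrot=8)
E
```

```text
-0.0385 -0.03 0.0017 -0.01 0.01 8.24
-0.0424 -0.0241 0.0017 -0.01 0.01 8.24
-0.0454 -0.0178 0.0017 -0.01 0.01 8.24
-0.0475 -0.0111 0.0017 -0.01 0.01 8.24
-0.0486 -0.0042 0.0017 -0.01 0.01 8.24
-0.0487 0.0028 0.0017 -0.01 0.01 8.24
-0.0478 0.0098 0.0017 -0.01 0.01 8.24
-0.0459 0.0165 0.0017 -0.01 0.01 8.24
-0.0431 0.0229 0.0017 -0.0 0.0 0.0
-0.0431 0.0229 0.0017 -0.0 0.0 0.0
-0.0431 0.0229 0.0017 -0.0 0.0 0.0
-0.0431 0.0229 0.0017 -0.0 0.0 0.0
-0.0431 0.0229 0.0017 -0.0 0.0 0.0
```

```bash
python3 -m pendant '-0.0385 -0.030 0.002 0 0 8.24; -0.0424 -0.024 0.002 0 0 8.24; -0.0454 -0.018 0.002 0 0 8.24; -0.0475 -0.011 0.002 0 0 8.24; -0.0486 -0.004 0.002 0 0 8.24; -0.0487 0.003 0.002 0 0 8.24; -0.0478 0.010 0.002 0 0 8.24; -0.0459 0.0165 0.002 0 0 8.24; -0.0431 0.023 0.001 0 0 0; -0.0431 0.023 0.001 0 0 0' 0 40
python3 -m pendant '-0.0431 0.023 0.001 0 0 0; -0.0431 0.023 0.001 0 0 0; -0.0431 0.023 0.001 0 0 0; 0 0 0 0 0 0; 0 0 0 0 0 0; 0 0 0 0 0 0; 0 0 0 0 0 0; 0 0 0 0 0 0; 0 0 0 0 0 0; 0 0 0 0 0 0'
python3 - <<'E'
from h import *
s=get_state();print(s["time"],s["ee_pos"],yaw(),s["q"])
c=get_calibration("wrist");print(c)
cv2.imwrite("pics/w1.png",shot("wrist"))
E
```

```text
time: 1.35
ee_pos: [475.1, 252.9, 204.4]
tool_rot: [-2.061, -2.371, 0.0]
force: [0.6, 1.1, -0.6]
gripper_width: 87.6
finger_force: 0.0
time: 2.6
ee_pos: [560.9, 135.9, 201.7]
tool_rot: [-2.061, -2.371, -0.0]
force: [-0.3, -0.5, -0.4]
gripper_width: 88.1
finger_force: 0.0
2.6 [560.87385567 135.90848177 201.66408897] 7.995657640078888 [-0.70694635  0.35923437  0.45976386  1.84182472 -0.18857323  0.9834009
 -0.02796507]
{'K': array([[341.4564038 ,   0.        , 251.46024384],
       [  0.        , 341.4564038 , 189.50239844],
       [  0.        ,   0.        ,   1.        ]]), 'xyz': array([550.38139526, 209.42417045, 365.94257625]), 'orientation': array([2.85718297, 0.20007636, 0.02931086])}
```

View pics/w1.png

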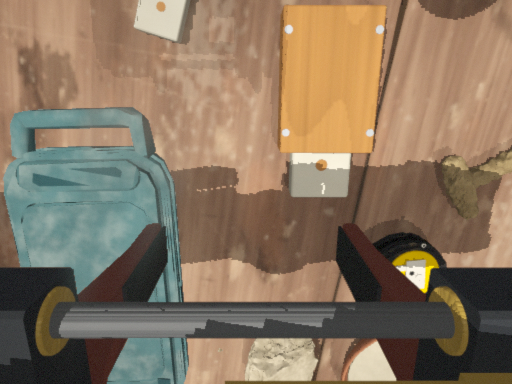

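```bash
python3 - <<'E'
from h import *
c=cam("wrist")
for n,px,z in [("endL",(290.5,197),24),("endR",(349,197.5),24),("mL",(291,153),24),("mR",(351,153),24),("covML",(280,152),36),("covMR",(373,152),36),("covBL",(282,6),36),("covBR",(386,6),36),("tapeL",(370,255),43),("tapeL0",(370,255),0),("tapeB",(410,300),43),("rockTop",(283,338),40),("rockL",(248,360),20)]:
    print(n,np.round(world(c,px,z)[:2],1))
E
```

```text
endL [606.  110.4]
endR [666.8 118.4]
mL [598.5 156.3]
mR [658.6 164.8]
covML [586.1 157.7]
covMR [675.8 170.3]
covBL [567.  284.5]
covBR [656.7 297.2]
tapeL [695.6  65.1]
tapeL0 [714.9  45.9]
tapeB [751.1  18.7]
rockTop [623.5 -51.1]
rockL [ 590.6 -104.7]
```

The wrist view shows the slab end from (291,196) to (349,197). It measures 61 mm across at z=24, as it should, and the yaw is 8°. The tape measure is at (415,270) and the rock at (283,360), close to the pull path but not in it. Now to grasp it.

```bash
python3 -m pendant '-0.005 0.036 0 0 0 0; -0.005 0.036 0 0 0 0; 0 0 0.045 0 0 0; 0 0 0.045 0 0 0; 0 0 0.045 0 0 0; 0 0 0.035 0 0 0; 0 0 0.018 0 0 0; 0 0 0.009 0 0 0; 0 0 0 0 0 0; 0 0 0 0 0 0' 0 40
python3 -m pendant '0 0 0 0 0 0; 0 0 0 0 0 0; 0 0 0 0 0 0; 0 0 0 0 0 0; 0 0 0 0 0 0; 0 0 0 0 0 0; -0.005 0 0 0 0 0; -0.010 0 0 0 0 0; -0.010 0 0 0 0 0; -0.010 0 0 0 0 0' 0.4 40
```

```text
time: 3.9
ee_pos: [634.6, 136.2, 6.0]
tool_rot: [2.061, 2.37, 0.003]
force: [0.1, 0.1, 0.8]
gripper_width: 88.1
finger_force: 0.0
time: 5.15
ee_pos: [638.9, 100.6, 4.9]
tool_rot: [2.062, 2.37, 0.001]
force: [-0.7, 4.0, 4.4]
gripper_width: 59.8
finger_force: 40.0
```

```bash
python3 -m pendant '-0.015 0 0 0 0 0; -0.015 0 0 0 0 0; -0.015 0 0 0 0 0; -0.015 0 0 0 0 0; -0.015 0 0 0 0 0; -0.015 0 0 0 0 0; -0.009 0 0 0 0 0; 0 0 0 0 0 0; 0 -0.010 0 0 0 0; 0 -0.010 0 0 0 0'
python3 -m pendant '0 0 0 0 0 0; 0 0 0 0 0 0; 0 0 0 0 0 0; 0 0 -0.05 0 0 0; 0 0 -0.05 0 0 0; 0 0 -0.05 0 0 0; 0 -0.035 -0.025 0 0 0; 0 -0.035 0 0 0 0; 0 0 0 0 0 0; 0 0 0 0 0 0' 0.15
python3 - <<'E'
from h import *
s=get_state();print(s["time"],s["ee_pos"],yaw(),s["q"])
cv2.imwrite("pics/w2.png",shot("wrist"))
c=cam("wrist");import pickle;pickle.dump((c[0],c[1],c[2].as_rotvec()),open("w2.pkl","wb"))
E
```

```text
time: 6.4
ee_pos: [632.5, -0.2, 4.8]
tool_rot: [2.061, 2.369, 0.001]
force: [2.7, -0.3, 3.4]
gripper_width: 60.0
finger_force: 40.0
time: 7.65
ee_pos: [563.7, -8.9, 179.7]
tool_rot: [2.06, 2.371, 0.001]
force: [0.2, -0.3, 0.6]
gripper_width: 74.9
finger_force: 0.0
7.65 [563.70883972  -8.88492437 179.70460884] 8.021976305313505 [-0.45732673  0.36301479  0.45742464  1.8942264  -0.19738463  0.92780582
  0.23321555]
```

View pics/w2.png

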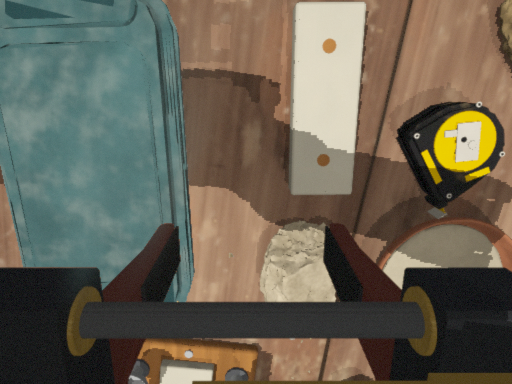

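```bash
python3 - <<'E'
from h import *
import pickle
K,p,r=pickle.load(open("w2.pkl","rb"));c=(K,p,R.from_rotvec(r))
P=[world(c,x,24)[:2] for x in [(297,2),(366,2),(352,195),(290,194)]];print(np.round(P,1))
P=np.array(P);print(P.mean(0),[np.linalg.norm(P[i]-P[i-1]) for i in range(4)])
a=(P[0]+P[1]-P[2]-P[3])/2;th=np.degrees(np.arctan2(-a[0],a[1]));print("across yaw",th)
D=[world(c,x,24)[:2] for x in [(329,45.5),(323,159.5)]];print(D,np.mean(D,0))
plan((*P.mean(0),4.5),th,8)
E
```

```text
[[581.5 142.2]
 [639.1 150.4]
 [664.8 -17.5]
 [604.5 -25. ]]
[622.45177124  62.54384934] [np.float64(168.78068035964822), np.float64(58.12480753531427), np.float64(169.85106732993162), np.float64(60.740131443742456)]
across yaw 8.26716260768751
[array([615.05318805, 112.65292314]), array([629.70106651,  13.15788903])] [622.37712728  62.90540608]
0.0078 0.0085 0.0219 0.0 0.0 -0.03
0.0078 0.0085 0.0219 0.0 0.0 -0.03
0.0078 0.0085 0.0219 0.0 0.0 -0.03
0.0078 0.0085 0.0219 0.0 0.0 -0.03
0.0078 0.0085 0.0219 0.0 0.0 -0.03
0.0078 0.0085 0.0219 0.0 0.0 -0.03
0.0078 0.0085 0.0219 0.0 0.0 -0.03
0.0078 0.0085 0.0219 0.0 0.0 -0.03
```

The slab is free: corners at (297,2), (366,2), (352,195) and (290,194), which measure 169x60 mm. Before carrying it over, I take a close look at the jig.

```bash
python3 -c "
from h import *
plan((505,-395,215),2,8)"
```

```text
-0.0468 -0.014 -0.0044 0.0 0.0 0.75
-0.0469 -0.0134 -0.0044 0.0 0.0 0.75
-0.0471 -0.0128 -0.0044 0.0 0.0 0.75
-0.0473 -0.0122 -0.0044 0.0 0.0 0.75
-0.0474 -0.0116 -0.0044 0.0 0.0 0.75
-0.0476 -0.0109 -0.0044 0.0 0.0 0.75
-0.0477 -0.0103 -0.0044 0.0 0.0 0.75
-0.0479 -0.0097 -0.0044 0.0 0.0 0.75
```

```bash
python3 -m pendant '-0.047 -0.014 -0.0044 0 0 0.75; -0.047 -0.0134 -0.0044 0 0 0.75; -0.047 -0.0128 -0.0044 0 0 0.75; -0.047 -0.0122 -0.0044 0 0 0.75; -0.0475 -0.0116 -0.0044 0 0 0.75; -0.0475 -0.011 -0.0044 0 0 0.75; -0.048 -0.0103 -0.0044 0 0 0.75; -0.048 -0.010 -0.0044 0 0 0.75; 0 0 0 0 0 0; 0 0 0 0 0 0' 0.1
python3 - <<'E'
from h import *
s=get_state();print(s["time"],s["ee_pos"],yaw(),s["q"])
cv2.imwrite("pics/w3.png",shot("wrist"))
c=cam("wrist");import pickle;pickle.dump((c[0],c[1],c[2].as_rotvec()),open("w3.pkl","wb"))
E
```

```text
time: 8.95
ee_pos: [504.3, -395.3, 214.1]
tool_rot: [-2.181, -2.26, 0.0]
force: [-0.4, 0.7, 0.6]
gripper_width: 79.2
finger_force: 0.0
8.95 [ 504.27068283 -395.26881627  214.06294356] 2.0184460594982787 [ 0.15762735  0.47584182  0.57182257  1.68008667 -0.28631026  1.07126703
  0.85281942]
```

View pics/w3.png

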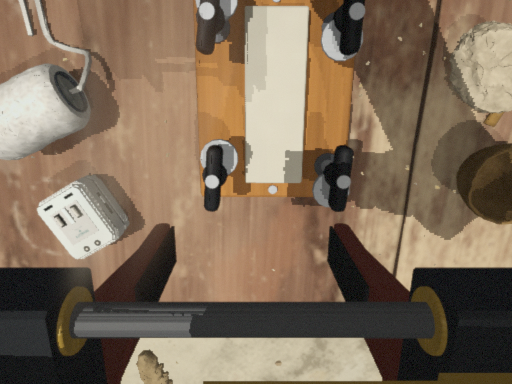

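```bash
python3 - <<'E'
from h import *
import pickle
K,p,r=pickle.load(open("w3.pkl","rb"));c=(K,p,R.from_rotvec(r))
P=np.array([world(c,x,26)[:2] for x in [(248.5,6),(309.5,8),(302,185),(245,183)]]);print(np.round(P,1))
print(P.mean(0),[np.linalg.norm(P[i]-P[i-1]) for i in range(4)])
a=(P[0]+P[1]-P[2]-P[3])/2;th=np.degrees(np.arctan2(-a[0],a[1]));print("yaw",th)
# automatic fit of white blob
im=cv2.imread("pics/w3.png");h=cv2.cvtColor(im,cv2.COLOR_BGR2HSV);m=((h[...,1]<75)&(h[...,2]>120)).astype(np.uint8)
k=np.zeros_like(m);k[3:195,240:315]=m[3:195,240:315]
cn=max(cv2.findContours(k,0,cv2.CHAIN_APPROX_NONE)[0],key=cv2.contourArea)
rr=cv2.minAreaRect(np.array([world(c,q[0],26)[:2] for q in cn],np.float32));print(rr)
C=P.mean(0);t=np.radians(th);X=np.array([-np.sin(t),np.cos(t)]);Y=np.array([np.cos(t),np.sin(t)])
for n,px in [("near left",(213,182)),("near right",(343,182)),("far L",(207,12)),("far R",(356,12))]:
    for z in (84,): w=world(c,px,z)[:2]-C;print(n,np.round([w@X,w@Y],1),np.round(w+C,1))
w=world(c,(273,190),14)[:2]-C;print("board pin",w@X,w@Y)
E
```

```text
[[ 496.4 -243.1]
 [ 553.2 -242.7]
 [ 559.5 -413.5]
 [ 498.5 -413.5]]
[ 526.91139636 -328.19698204] [np.float64(170.4079970284962), np.float64(56.88424173256142), np.float64(170.8921941530158), np.float64(60.962646418198155)]
yaw 1.4130084507497598
((525.0791625976562, -326.73809814453125), (60.29024887084961, 169.39776611328125), 1.9802415370941162)
near left [-68.7 -58. ] [ 470.6 -398.3]
near right [-67.3  57.8] [ 586.3 -394. ]
far L [ 68.4 -60.2] [ 465.  -261.3]
far R [69.9 56.2] [ 581.3 -256.9]
board pin -95.40797098369512 0.46926646935499
```

The wrist view shows the lower half at (249,6) to (302,185) and the knob tops at (213,182), (343,182), (207,12) and (356,12), all at ±68/±58 mm. That puts the jig centre at (525.5,-327.3) with a yaw of 2°. Back to grasp the slab at its middle.

```bash
python3 -c "
from h import *
plan((622.5,62.7,170),8.2,9)"
```

```text
0.0503 0.015 0.0049 -0.0 -0.01 -0.68
0.0501 0.0155 0.0049 -0.0 -0.01 -0.68
0.0499 0.0161 0.0049 -0.0 -0.01 -0.68
0.0497 0.0167 0.0049 -0.0 -0.01 -0.68
0.0495 0.0173 0.0049 -0.0 -0.01 -0.68
0.0493 0.0179 0.0049 -0.0 -0.01 -0.68
0.0491 0.0185 0.0049 -0.0 -0.01 -0.68
0.0489 0.0191 0.0049 -0.0 -0.01 -0.68
0.0486 0.0196 0.0049 -0.0 -0.01 -0.68
```

```bash
python3 -m pendant '0.050 0.015 0.005 0 0 -0.7; 0.050 0.0155 0.005 0 0 -0.7; 0.050 0.016 0.005 0 0 -0.7; 0.050 0.0165 0.005 0 0 -0.7; 0.0495 0.017 0.005 0 0 -0.7; 0.0495 0.018 0.005 0 0 -0.7; 0.049 0.0185 0.005 0 0 -0.7; 0.049 0.019 0.005 0 0 -0.7; 0.0485 0.0195 0.005 0 0 -0.6; 0 0 0 0 0 0' 0.1 50
python3 -c "
from h import *
print(get_state()['ee_pos'],yaw())
plan((622.5,62.7,4.5),8.2,1)"
```

```text
time: 10.25
ee_pos: [620.6, 69.9, 168.7]
tool_rot: [-2.041, -2.384, -0.002]
force: [0.1, 0.4, 0.4]
gripper_width: 79.1
finger_force: 0.0
[620.61401136  69.94284932 168.71168902] 8.855491083185434
-0.0079 0.0009 0.1642 -0.06 -0.17 0.66
```

```bash
python3 -m pendant '0 0 0 0 0 0; 0 0 0.035 0 0 0; 0 0 0.035 0 0 0; 0 0 0.035 0 0 0; 0 0 0.02 0 0 0; 0 0 0 0 0 0; 0 0 0 0 0 0; 0 0 0 0 0 0; 0 0 0 0 0 0; 0 0 0 0 0 0' 0.1 50
python3 -c "
from h import *
print(get_state()['ee_pos'],yaw())
plan((622.5,62.7,4.5),8.2,1)"
```

```text
time: 11.5
ee_pos: [621.2, 61.5, 45.3]
tool_rot: [2.057, 2.374, 0.001]
force: [0.2, -0.4, 0.1]
gripper_width: 79.4
finger_force: 0.0
[621.16543941  61.54257601  45.31407554] 8.195723815463753
0.0009 0.0015 0.0408 0.04 -0.01 -0.0
```

```bash
python3 -m pendant '0.001 0.0015 0.020 0 0 0; 0 0 0.014 0 0 0; 0 0 0.007 0 0 0; 0 0 0 0 0 0; 0 0 0 0 0 0; 0 0 0 0 0 0; 0 0 0 0 0 0; 0 0 0 0 0 0; 0 0 0 0 0 0; 0 0 0 0 0 0' 0.1 50
python3 -m pendant '0 0 0 0 0 0; 0 0 0 0 0 0; 0 0 0 0 0 0; 0 0 0 0 0 0; 0 0 0 0 0 0; 0 0 -0.02 0 0 0; 0 0 -0.04 0 0 0; 0 0 -0.05 0 0 0; 0 0 -0.03 0 0 0; 0 0 0 0 0 0' 0.5 50
python3 -c "
from h import *
print(get_state()['ee_pos'],yaw())
plan((525.5,-327.3,140),2.0,9)"
```

```text
time: 12.75
ee_pos: [622.3, 62.7, 3.9]
tool_rot: [2.057, 2.374, 0.0]
force: [0.1, 0.4, -0.4]
gripper_width: 78.6
finger_force: 0.0
time: 14.0
ee_pos: [624.0, 62.7, 147.1]
tool_rot: [2.055, 2.372, 0.007]
force: [-0.8, 0.7, -3.3]
gripper_width: 59.9
finger_force: 50.0
[624.01744057  62.68668794 147.06708703] 8.176925382454575
-0.0413 -0.017 0.0007 0.04 -0.01 0.69
-0.0415 -0.0165 0.0007 0.04 -0.01 0.69
-0.0417 -0.016 0.0007 0.04 -0.01 0.69
-0.0419 -0.0155 0.0007 0.04 -0.01 0.69
-0.0421 -0.015 0.0007 0.04 -0.01 0.69
-0.0423 -0.0145 0.0007 0.04 -0.01 0.69
-0.0424 -0.014 0.0007 0.04 -0.01 0.69
-0.0426 -0.0135 0.0008 0.04 -0.01 0.69
-0.0428 -0.013 0.0008 0.04 -0.01 0.69
```

```bash
python3 -m pendant '-0.0413 -0.017 0 0 0 0.7; -0.0415 -0.0165 0 0 0 0.7; -0.0417 -0.016 0 0 0 0.7; -0.042 -0.0155 0 0 0 0.7; -0.042 -0.015 0 0 0 0.7; -0.0423 -0.0145 0 0 0 0.7; -0.0425 -0.014 0 0 0 0.7; -0.0425 -0.0135 0 0 0 0.7; -0.043 -0.013 0 0 0 0.6; 0 0 0 0 0 0'
python3 -m pendant '0 0 0 0 0 0; 0 0 0.025 0 0 0; 0 0 0.025 0 0 0; 0 0 0 0 0 0; 0 0 0 0 0 0; 0 0 0 0 0 0; 0 0 0 0 0 0; 0 0 0 0 0 0; 0 0 0 0 0 0; 0 0 0 0 0 0'
python3 -c "
from h import *
print(get_state()['ee_pos'],yaw())
plan((525.5,-327.3,30.5),2.0,1)"
```

```text
time: 15.25
ee_pos: [519.9, -331.8, 142.6]
tool_rot: [-2.19, -2.251, 0.005]
force: [0.4, 0.2, -3.7]
gripper_width: 59.5
finger_force: 50.0
time: 16.5
ee_pos: [523.4, -327.4, 93.9]
tool_rot: [-2.183, -2.26, -0.0]
force: [-0.4, 0.5, -3.0]
gripper_width: 60.0
finger_force: 50.0
[ 523.37836006 -327.36288931   93.86182767] 1.9873237056443904
-0.0 0.0021 0.0634 0.0 -0.0 -0.01
```

```bash
python3 -m pendant '0 0.002 0.012 0 0 0; 0 0 0.012 0 0 0; 0 0 0.012 0 0 0; 0 0 0.012 0 0 0; 0 0 0.008 0 0 0; 0 0 0.003 0 0 0; 0 0 0 0 0 0; 0 0 0 0 0 0; 0 0 0 0 0 0; 0 0 0 0 0 0'
python3 -c "
from h import *
print(get_state()['ee_pos'],yaw(),get_state()['force'])
plan((525.5,-327.3,30),2.0,1)"
```

```text
time: 17.75
ee_pos: [525.5, -327.3, 35.1]
tool_rot: [2.182, 2.259, 0.0]
force: [0.7, 0.3, -2.9]
gripper_width: 59.7
finger_force: 50.0
[ 525.54667247 -327.33989494   35.0939842 ] 1.9912654037201691 [ 0.65812288  0.30933779 -2.85280099]
0.0 -0.0 0.0051 0.02 0.01 -0.01
```

Lowering the last 5 mm, then opening slightly and rising to look.

```bash
python3 -m pendant '0 0 0.002 0 0 0; 0 0 0.002 0 0 0; 0 0 0.001 0 0 0; 0 0 0.0005 0 0 0; 0 0 0 0 0 0; 0 0 0 0 0 0; 0 0 0 0 0 0; 0 0 0 0 0 0; 0 0 0 0 0 0; 0 0 0 0 0 0'
python3 -m pendant '0 0 0 0 0 0; 0 0 0 0 0 0; 0 0 0 0 0 0; 0 0 -0.03 0 0 0; 0 0 -0.05 0 0 0; 0 0 -0.05 0 0 0; -0.035 -0.01 -0.05 0 0 0; -0.035 -0.010 0 0 0 0; 0 0 0 0 0 0; 0 0 0 0 0 0' 0.2
python3 - <<'E'
from h import *
s=get_state();print(s["time"],s["ee_pos"],yaw(),s["q"])
cv2.imwrite("pics/w4.png",shot("wrist"))
c=cam("wrist");import pickle;pickle.dump((c[0],c[1],c[2].as_rotvec()),open("w4.pkl","wb"))
E
```

```text
time: 19.0
ee_pos: [525.2, -327.2, 29.8]
tool_rot: [-2.182, -2.259, -0.0]
force: [-2.4, 2.2, 5.8]
gripper_width: 59.5
finger_force: 50.0
time: 20.25
ee_pos: [507.9, -397.0, 208.7]
tool_rot: [-2.181, -2.259, -0.001]
force: [-0.1, 0.6, 0.1]
gripper_width: 70.3
finger_force: 0.0
20.25 [ 507.93518459 -397.04402399  208.68276549] 2.0084567770052977 [ 0.17185752  0.48518717  0.55383204  1.67453803 -0.2849102   1.06441343
  0.84887758]
```

View pics/w4.png

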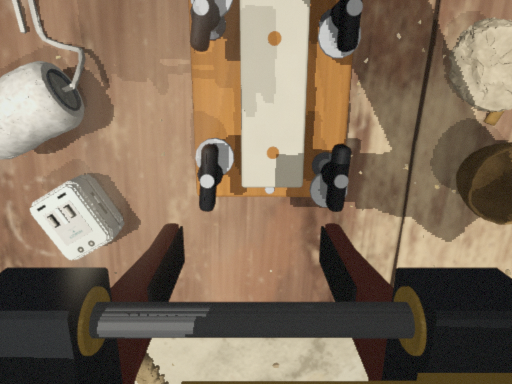

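```bash
python3 - <<'E'
from h import *
import pickle
K,p,r=pickle.load(open("w4.pkl","rb"));c=(K,p,R.from_rotvec(r))
im=cv2.imread("pics/w4.png");h=cv2.cvtColor(im,cv2.COLOR_BGR2HSV);m=((h[...,1]>90)&(h[...,0]<25)).astype(np.uint8)
D=[]
for (u,v) in [(274,38),(273,153)]:
    k=m[v-12:v+12,u-12:u+12];q=cv2.moments(k,True);D.append(world(c,(u-12+q["m10"]/q["m00"],v-12+q["m01"]/q["m00"]),50)[:2])
D=np.array(D);d=D[0]-D[1];print("slab",D.mean(0),np.linalg.norm(d),"yaw",np.degrees(np.arctan2(-d[0],d[1])))
W=np.array([world(c,x,84)[:2] for x in [(207,181),(341,181),(203,7),(354,7)]]);print(np.round(W,1),W.mean(0))
d=(W[2]+W[3]-W[0]-W[1]);print("yaw",np.degrees(np.arctan2(-d[0],d[1])))
C=np.array([525.5,-327.3]);t=np.radians(2.0);X=np.array([-np.sin(t),np.cos(t)]);Y=np.array([np.cos(t),np.sin(t)])
for n,a,b in [("NL",-1,-1),("FR",1,1),("NR",-1,1),("FL",1,-1)]: print(n,np.round(C+68*a*X+58*b*Y,1))
plan((*(C-68*X-58*Y),100),2,1)
E
```

```text
slab [ 525.71782374 -326.27659033] 100.85013039098153 yaw 2.250674162878646
[[ 469.6 -398.2]
 [ 586.5 -393.9]
 [ 466.4 -261. ]
 [ 581.6 -256.8]] [ 526.02275272 -327.46856392]
yaw 1.6875651157826794
NL [ 469.9 -397.3]
FR [ 581.1 -257.3]
NR [ 585.8 -393.2]
FL [ 465.2 -261.4]
0.0005 -0.0383 0.1086 -0.04 -0.08 0.06
```

The slab lies within about 1 mm and 0.3° of the seat, so it's well placed. Dots at (274,38) and (273,153). First knob: NL, gently to about half way.

```bash
python3 -m pendant '0 -0.019 0.03 0 0 0; 0 -0.019 0.03 0 0 0; 0 0 0.03 0 0 0; 0 0 0.03 0 0 0; 0 0 0.015 0 0 0; 0 0 0.01 0 0 0; 0 0 0 0 0 0; 0 0 0 0 0 0; 0 0 0 0 0 0; 0 0 0 0 0 0' 0.5 40
python3 -m pendant '0 0 0 0 0 0; 0 0 0 0 0 0; 0 0 0 0 0 0; 0 0 0 0 0 0; 0 0 0 0 0 10.5; 0 0 0 0 0 10.5; 0 0 0 0 0 10.5; 0 0 0 0 0 10.5; 0 0 0 0 0 0; 0 0 0 0 0 0' 1 40
python3 -c "
from h import *
s=get_state();print(s['ee_pos'],yaw(),s['wrist_torque'],s['q'][6])"
```

```text
time: 21.55
ee_pos: [470.1, -399.4, 64.8]
tool_rot: [2.182, 2.259, 0.0]
force: [0.3, -0.1, 1.1]
gripper_width: 44.0
finger_force: 0.0
time: 22.8
ee_pos: [467.3, -399.2, 64.5]
tool_rot: [-2.846, -1.324, 0.004]
force: [-7.9, 2.4, 8.8]
gripper_width: 13.8
finger_force: 40.9
[ 467.26267319 -399.20318391   64.45248466] -40.09802211572531 [ 0.42578264  1.71091037 -0.14772725] 0.3836741264316249
```

```bash
python3 - <<'E'
from h import *
N={"NL":(469.9,-397.8),"FR":(581.1,-257.3),"NR":(585.8,-393.2),"FL":(465.2,-261.4)}
z=110
for a,b in [("NL","FR"),("FR","NR"),("NR","FL")]:
    print(a,b);plan((*N[b],z),2,5,start=(np.array([*N[a],z]),down(-40)))
E
```

```text
NL FR
0.0358 -0.001 0.0 0.0 0.0 -8.4
0.0356 0.0042 0.0 0.0 0.0 -8.4
0.0346 0.0094 0.0 0.0 0.0 -8.4
0.0328 0.0143 0.0 0.0 0.0 -8.4
0.0304 0.019 0.0 0.0 0.0 -8.4
FR NR
-0.0202 0.0182 0.0 0.0 0.0 -8.4
-0.0227 0.015 0.0 0.0 0.0 -8.4
-0.0246 0.0116 0.0 0.0 0.0 -8.4
-0.026 0.0079 0.0 0.0 0.0 -8.4
-0.0269 0.004 0.0 0.0 0.0 -8.4
NR FL
0.0047 -0.0354 0.0 0.0 0.0 -8.4
0.0098 -0.0344 0.0 0.0 0.0 -8.4
0.0147 -0.0326 0.0 0.0 0.0 -8.4
0.0193 -0.0301 0.0 0.0 0.0 -8.4
0.0235 -0.0269 0.0 0.0 0.0 -8.4
```

```bash
python3 -m pendant '0 0 0 0 0 0; 0 0 0 0 0 0; 0 0 -0.02 0 0 0; 0 0 -0.025 0 0 0; 0.036 -0.001 0 0 0 -8.4; 0.0355 0.004 0 0 0 -8.4; 0.0345 0.0095 0 0 0 -8.4; 0.033 0.0145 0 0 0 -8.4; 0.0305 0.019 0 0 0 -8.4; 0 0 0 0 0 0' 0.5 40
python3 -m pendant '0 0 0 0 0 0; 0 0 0 0 0 0; 0 0 0.015 0 0 0; 0 0 0.015 0 0 0; 0 0 0.01 0 0 0; 0 0 0.005 0 0 0; 0 0 0 0 0 0; 0 0 0 0 0 0; 0 0 0 0 0 0; 0 0 0 0 0 0'
python3 -c "
from h import *
s=get_state();print(s['ee_pos'],yaw());plan((581.1,-257.3,64.5),2,1)"
```

```text
time: 24.05
ee_pos: [584.0, -255.2, 110.3]
tool_rot: [2.175, 2.266, 0.004]
force: [-0.1, 0.4, 0.3]
gripper_width: 43.7
finger_force: 0.0
time: 25.3
ee_pos: [581.5, -258.6, 64.7]
tool_rot: [2.182, 2.259, 0.001]
force: [-1.2, 0.2, -0.1]
gripper_width: 44.3
finger_force: 0.0
[ 581.52073829 -258.56153786   64.6778552 ] 1.9964833117974083
0.0013 -0.0004 0.0002 0.03 0.01 -0.0
```

```bash
python3 -m pendant '0.001 0 0 0 0 0; 0 0 0 0 0 0; 0 0 0 0 0 0; 0 0 0 0 0 0; 0 0 0 0 0 10.5; 0 0 0 0 0 10.5; 0 0 0 0 0 10.5; 0 0 0 0 0 10.5; 0 0 0 0 0 0; 0 0 0 0 0 0' 1 40
python3 -m pendant '0 0 0 0 0 0; 0 0 0 0 0 0; 0 0 -0.02 0 0 0; 0 0 -0.025 0 0 0; -0.020 0.018 0 0 0 -8.4; -0.0225 0.015 0 0 0 -8.4; -0.0245 0.0115 0 0 0 -8.4; -0.026 0.008 0 0 0 -8.4; -0.027 0.004 0 0 0 -8.4; 0 0 0 0 0 0' 0.5 40
python3 -m pendant '0 0 0 0 0 0; 0 0 0 0 0 0; 0 0 0.015 0 0 0; 0 0 0.015 0 0 0; 0 0 0.01 0 0 0; 0 0 0.005 0 0 0; 0 0 0 0 0 0; 0 0 0 0 0 0; 0 0 0 0 0 0; 0 0 0 0 0 0'
python3 -c "
from h import *
s=get_state();print(s['ee_pos'],yaw());plan((585.8,-393.2,64.5),2,1)"
```

```text
time: 26.55
ee_pos: [580.3, -257.6, 64.5]
tool_rot: [-2.846, -1.326, 0.002]
force: [-4.5, 0.8, 5.4]
gripper_width: 14.0
finger_force: 40.7
time: 27.8
ee_pos: [585.2, -396.3, 110.9]
tool_rot: [2.186, 2.253, -0.002]
force: [0.8, 0.6, 0.2]
gripper_width: 44.0
finger_force: 0.0
time: 29.05
ee_pos: [586.3, -393.1, 64.7]
tool_rot: [2.182, 2.259, 0.0]
force: [0.9, -0.8, 0.2]
gripper_width: 43.7
finger_force: 0.0
[ 586.27836242 -393.097005     64.70223798] 1.9882267555384354
-0.0001 -0.0005 0.0002 0.03 0.01 -0.01
```

```bash
python3 -m pendant '0 0 0 0 0 0; 0 0 0 0 0 0; 0 0 0 0 0 0; 0 0 0 0 0 0; 0 0 0 0 0 10.5; 0 0 0 0 0 10.5; 0 0 0 0 0 10.5; 0 0 0 0 0 10.5; 0 0 0 0 0 0; 0 0 0 0 0 0' 1 40
python3 -m pendant '0 0 0 0 0 0; 0 0 0 0 0 0; 0 0 -0.02 0 0 0; 0 0 -0.025 0 0 0; 0.005 -0.0355 0 0 0 -8.4; 0.010 -0.0345 0 0 0 -8.4; 0.0145 -0.0325 0 0 0 -8.4; 0.0195 -0.030 0 0 0 -8.4; 0.0235 -0.027 0 0 0 -8.4; 0 0 0 0 0 0' 0.5 40
python3 -m pendant '0 0 0 0 0 0; 0 0 0 0 0 0; 0 0 0.015 0 0 0; 0 0 0.015 0 0 0; 0 0 0.01 0 0 0; 0 0 0.005 0 0 0; 0 0 0 0 0 0; 0 0 0 0 0 0; 0 0 0 0 0 0; 0 0 0 0 0 0'
python3 -c "
from h import *
s=get_state();print(s['ee_pos'],yaw());plan((465.2,-261.4,64.5),2,1)"
```

```text
time: 30.3
ee_pos: [584.9, -393.4, 64.5]
tool_rot: [-2.847, -1.326, 0.003]
force: [-4.4, 0.6, 5.6]
gripper_width: 13.7
finger_force: 40.4
time: 31.55
ee_pos: [464.7, -259.0, 110.3]
tool_rot: [-2.18, -2.261, -0.003]
force: [1.1, 0.2, 0.4]
gripper_width: 43.8
finger_force: 0.0
time: 32.8
ee_pos: [465.9, -260.7, 64.6]
tool_rot: [2.182, 2.259, 0.001]
force: [0.9, -0.1, -0.0]
gripper_width: 43.8
finger_force: 0.0
[ 465.8728079  -260.72048152   64.64189628] 1.9970875567842707
-0.0007 -0.0007 0.0001 0.04 0.01 -0.0
```

```bash
python3 -m pendant '0 0 0 0 0 0; 0 0 0 0 0 0; 0 0 0 0 0 0; 0 0 0 0 0 0; 0 0 0 0 0 10.5; 0 0 0 0 0 10.5; 0 0 0 0 0 10.5; 0 0 0 0 0 10.5; 0 0 0 0 0 0; 0 0 0 0 0 0' 1 40
python3 - <<'E'
from h import *
N={"NL":(469.9,-397.8),"FR":(581.1,-257.3),"NR":(585.8,-393.2),"FL":(465.2,-261.4)}
z=110
for a,b,y in [("FL","NL",-40),("NL","FR",-78),("FR","NR",-78),("NR","FL",-78)]:
    print(a,b);plan((*N[b],z),-40,5,start=(np.array([*N[a],z]),down(y)))
E
```

```text
time: 34.05
ee_pos: [464.5, -261.1, 64.4]
tool_rot: [-2.847, -1.326, 0.002]
force: [-4.5, -0.3, 5.8]
gripper_width: 13.7
finger_force: 41.2
FL NL
-0.0203 0.0183 0.0 0.0 0.0 0.0
-0.0203 0.0183 0.0 0.0 0.0 0.0
-0.0203 0.0183 0.0 0.0 0.0 0.0
-0.0203 0.0183 0.0 0.0 0.0 0.0
-0.0203 0.0183 0.0 0.0 0.0 0.0
NL FR
0.0276 -0.0229 0.0 0.0 0.0 -7.6
0.0304 -0.019 0.0 0.0 0.0 -7.6
0.0326 -0.0148 0.0 0.0 0.0 -7.6
0.0343 -0.0104 0.0 0.0 0.0 -7.6
0.0354 -0.0058 0.0 0.0 0.0 -7.6
FR NR
-0.0047 0.0268 0.0 0.0 0.0 -7.6
-0.0082 0.0259 0.0 0.0 0.0 -7.6
-0.0116 0.0246 0.0 0.0 0.0 -7.6
-0.0147 0.0229 0.0 0.0 0.0 -7.6
-0.0176 0.0207 0.0 0.0 0.0 -7.6
NR FL
-0.0181 -0.0308 0.0 0.0 0.0 -7.6
-0.0139 -0.0329 0.0 0.0 0.0 -7.6
-0.0094 -0.0345 0.0 0.0 0.0 -7.6
-0.0048 -0.0354 0.0 0.0 0.0 -7.6
-0.0 -0.0357 0.0 0.0 0.0 -7.6
```

```bash
python3 -m pendant '0 0 0 0 0 0; 0 0 0 0 0 0; 0 0 -0.02 0 0 0; 0 0 -0.025 0 0 0; -0.020 0.018 0 0 0 0; -0.020 0.018 0 0 0 0; -0.0205 0.0185 0 0 0 0; -0.0205 0.0185 0 0 0 0; -0.0205 0.0185 0 0 0 0; 0 0 0 0 0 0' 0.5 40
python3 -c "
from h import *
cv2.imwrite('pics/w5.png',shot('wrist'))"
python3 -m pendant '0 0 0 0 0 0; 0 0 0 0 0 0; 0 0 0.015 0 0 0; 0 0 0.015 0 0 0; 0 0 0.01 0 0 0; 0 0 0.005 0 0 0; 0 0 0 0 0 0; 0 0 0 0 0 0; 0 0 0 0 0 0; 0 0 0 0 0 0'
python3 -c "
from h import *
s=get_state();print(s['ee_pos'],yaw(),s['q']);plan((469.9,-397.8,64.5),-40,1)"
```

```text
time: 35.3
ee_pos: [470.1, -399.6, 110.7]
tool_rot: [2.847, 1.323, -0.0]
force: [0.1, 0.4, -0.1]
gripper_width: 43.9
finger_force: 0.0
time: 36.6
ee_pos: [470.6, -397.4, 64.6]
tool_rot: [2.847, 1.327, 0.001]
force: [-0.1, -0.7, -0.5]
gripper_width: 43.9
finger_force: 0.0
[ 470.63219293 -397.37340353   64.63883248] -40.00825228639012 [ 0.1088589   0.67369523  0.69171632  1.85923625 -0.57658252  0.81860094
  0.40293036]
-0.0008 -0.0003 0.0001 0.03 -0.01 -0.01
```

View pics/w5.png

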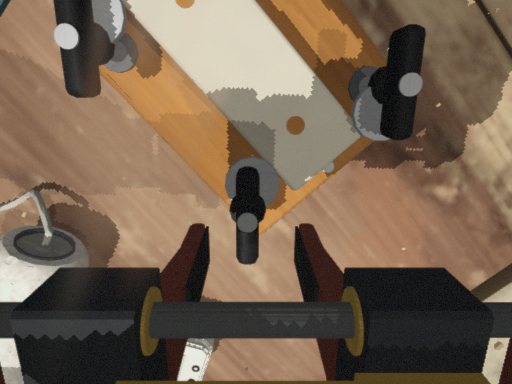

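The view from above NL shows the NL (247,215), FL (75,50) and NR (403,80) bars all turned about 40° from the jig axis, with the slab lying flat. Now the second pass.

```bash
python3 -m pendant '0 0 0 0 0 0; 0 0 0 0 0 0; 0 0 0 0 0 0; 0 0 0 0 0 0; 0 0 0 0 0 9.5; 0 0 0 0 0 9.5; 0 0 0 0 0 9.5; 0 0 0 0 0 9.5; 0 0 0 0 0 0; 0 0 0 0 0 0' 1 40
python3 -c "
from h import *
s=get_state();print(s['ee_pos'],yaw(),s['wrist_torque'])"
python3 -m pendant '0 0 0 0 0 0; 0 0 0 0 0 0; 0 0 -0.02 0 0 0; 0 0 -0.025 0 0 0; 0.0275 -0.023 0 0 0 -7.6; 0.0305 -0.019 0 0 0 -7.6; 0.0325 -0.015 0 0 0 -7.6; 0.0345 -0.0105 0 0 0 -7.6; 0.0355 -0.006 0 0 0 -7.6; 0 0 0 0 0 0' 0.5 40
python3 -m pendant '0 0 0 0 0 0; 0 0 0 0 0 0; 0 0 0.015 0 0 0; 0 0 0.015 0 0 0; 0 0 0.01 0 0 0; 0 0 0.005 0 0 0; 0 0 0 0 0 0; 0 0 0 0 0 0; 0 0 0 0 0 0; 0 0 0 0 0 0'
python3 -c "
from h import *
s=get_state();print(s['ee_pos'],yaw());plan((581.1,-257.3,64.5),-40,1)"
```

```text
time: 37.85
ee_pos: [469.7, -396.8, 64.5]
tool_rot: [-3.123, -0.327, 0.002]
force: [-2.8, 2.6, 5.8]
gripper_width: 13.6
finger_force: 42.3
[ 469.65234321 -396.79685813   64.46617481] -78.02877917002581 [ 0.6164112   0.793671   -0.11353974]
time: 39.1
ee_pos: [584.2, -253.0, 110.2]
tool_rot: [-2.843, -1.336, -0.003]
force: [-0.7, -0.0, 0.8]
gripper_width: 44.1
finger_force: 0.0
time: 40.35
ee_pos: [581.7, -256.1, 64.7]
tool_rot: [2.847, 1.327, 0.001]
force: [1.0, 0.3, -0.5]
gripper_width: 44.3
finger_force: 0.0
[ 581.71783719 -256.08062325   64.6513836 ] -40.0059050674364
-0.0013 0.0003 0.0002 0.02 -0.02 -0.01
```

```bash
python3 -m pendant '-0.001 0 0 0 0 0; 0 0 0 0 0 0; 0 0 0 0 0 0; 0 0 0 0 0 0; 0 0 0 0 0 9.5; 0 0 0 0 0 9.5; 0 0 0 0 0 9.5; 0 0 0 0 0 9.5; 0 0 0 0 0 0; 0 0 0 0 0 0' 1 40
python3 -m pendant '0 0 0 0 0 0; 0 0 0 0 0 0; 0 0 -0.02 0 0 0; 0 0 -0.025 0 0 0; -0.005 0.027 0 0 0 -7.6; -0.008 0.026 0 0 0 -7.6; -0.0115 0.0245 0 0 0 -7.6; -0.0145 0.023 0 0 0 -7.6; -0.0175 0.0205 0 0 0 -7.6; 0 0 0 0 0 0' 0.5 40
python3 -m pendant '0 0 0 0 0 0; 0 0 0 0 0 0; 0 0 0.015 0 0 0; 0 0 0.015 0 0 0; 0 0 0.01 0 0 0; 0 0 0.005 0 0 0; 0 0 0 0 0 0; 0 0 0 0 0 0; 0 0 0 0 0 0; 0 0 0 0 0 0'
python3 -c "
from h import *
s=get_state();print(s['ee_pos'],yaw());plan((585.8,-393.2,64.5),-40,1)"
```

```text
time: 41.6
ee_pos: [581.0, -257.0, 64.5]
tool_rot: [3.124, 0.331, 0.0]
force: [-0.8, -0.5, 2.8]
gripper_width: 13.6
finger_force: 40.3
time: 42.85
ee_pos: [584.8, -395.8, 111.0]
tool_rot: [2.848, 1.321, -0.0]
force: [-0.0, 0.2, 0.1]
gripper_width: 44.1
finger_force: 0.0
time: 44.1
ee_pos: [586.0, -392.7, 64.7]
tool_rot: [2.847, 1.327, 0.001]
force: [0.2, -0.3, -1.1]
gripper_width: 44.3
finger_force: 0.0
[ 585.97609737 -392.71571991   64.66399291] -40.01042251445741
-0.0005 0.0002 0.0002 0.03 -0.01 -0.01
```

```bash
python3 -m pendant '0 0 0 0 0 0; 0 0 0 0 0 0; 0 0 0 0 0 0; 0 0 0 0 0 0; 0 0 0 0 0 9.5; 0 0 0 0 0 9.5; 0 0 0 0 0 9.5; 0 0 0 0 0 9.5; 0 0 0 0 0 0; 0 0 0 0 0 0' 1 40
python3 -m pendant '0 0 0 0 0 0; 0 0 0 0 0 0; 0 0 -0.02 0 0 0; 0 0 -0.025 0 0 0; -0.018 -0.031 0 0 0 -7.6; -0.014 -0.033 0 0 0 -7.6; -0.0095 -0.0345 0 0 0 -7.6; -0.005 -0.0355 0 0 0 -7.6; 0 -0.0355 0 0 0 -7.6; 0 0 0 0 0 0' 0.5 40
python3 -m pendant '0 0 0 0 0 0; 0 0 0 0 0 0; 0 0 0.015 0 0 0; 0 0 0.015 0 0 0; 0 0 0.01 0 0 0; 0 0 0.005 0 0 0; 0 0 0 0 0 0; 0 0 0 0 0 0; 0 0 0 0 0 0; 0 0 0 0 0 0'
python3 -c "
from h import *
s=get_state();print(s['ee_pos'],yaw());plan((465.2,-261.4,64.5),-40,1)"
```

```text
time: 45.35
ee_pos: [585.9, -392.8, 64.6]
tool_rot: [3.124, 0.332, 0.0]
force: [-1.1, -0.1, 3.2]
gripper_width: 13.8
finger_force: 40.3
time: 46.6
ee_pos: [464.2, -259.4, 110.8]
tool_rot: [-2.845, -1.328, -0.004]
force: [0.3, -0.2, 0.2]
gripper_width: 44.0
finger_force: 0.0
time: 47.85
ee_pos: [465.2, -260.8, 64.6]
tool_rot: [2.847, 1.327, 0.001]
force: [0.7, -0.2, -0.2]
gripper_width: 44.1
finger_force: 0.0
[ 465.23460785 -260.79567912   64.62658346] -40.00740045253277
-0.0005 0.0004 0.0001 0.03 -0.02 -0.01
```

```bash
python3 -m pendant '0 0 0 0 0 0; 0 0 0 0 0 0; 0 0 0 0 0 0; 0 0 0 0 0 0; 0 0 0 0 0 9.5; 0 0 0 0 0 9.5; 0 0 0 0 0 9.5; 0 0 0 0 0 9.5; 0 0 0 0 0 0; 0 0 0 0 0 0' 1 40
python3 -m pendant '0 0 0 0 0 0; 0 0 0 0 0 0; 0 0 -0.02 0 0 0; 0 0 -0.03 0 0 0; 0 0 -0.05 0 0 0; 0 0 -0.05 0 0 0; 0 0 0 0 0 -9; 0 0 0 0 0 -9; 0 0 0 0 0 -9; 0 0 0 0 0 -9' 0.5 40
python3 -c "
from h import *
s=get_state();print(s['ee_pos'],yaw());plan((505,-400,220),2,6)"
```

```text
time: 49.1
ee_pos: [465.0, -260.9, 64.5]
tool_rot: [3.124, 0.329, 0.0]
force: [-1.2, 0.3, 4.0]
gripper_width: 13.8
finger_force: 40.4
time: 50.35
ee_pos: [464.9, -260.5, 214.2]
tool_rot: [-2.866, -1.285, -0.0]
force: [-0.1, 0.2, -0.4]
gripper_width: 43.8
finger_force: 0.0
[ 464.91853591 -260.54873207  214.17041856] -41.6876191724568
-0.0129 0.0204 -0.001 -0.0 -0.0 -7.28
-0.0154 0.0186 -0.001 -0.0 -0.0 -7.28
-0.0176 0.0165 -0.001 -0.0 -0.0 -7.28
-0.0196 0.0142 -0.001 -0.0 -0.0 -7.28
-0.0212 0.0116 -0.001 -0.0 -0.0 -7.28
-0.0225 0.0088 -0.001 -0.0 -0.0 -7.28
```

```bash
python3 -m pendant '-0.013 0.020 -0.001 0 0 -7.3; -0.0155 0.0185 -0.001 0 0 -7.3; -0.0175 0.0165 -0.001 0 0 -7.3; -0.0195 0.014 -0.001 0 0 -7.3; -0.021 0.0115 -0.001 0 0 -7.3; -0.0225 0.009 -0.001 0 0 -7.3; 0 0 0 0 0 0; 0 0 0 0 0 0; 0 0 0 0 0 0; 0 0 0 0 0 0'
python3 - <<'E'
from h import *
c=cam("wrist");im=shot("wrist");cv2.imwrite("pics/w6.png",im)
h=cv2.cvtColor(im,cv2.COLOR_BGR2HSV);m=((h[...,1]>90)&(h[...,0]<25)).astype(np.uint8)
t=np.radians(2);X=np.array([-np.sin(t),np.cos(t)]);D=[]
for s in (50,-50):
    u,v=proj(c,[*(np.array([525.5,-327.3])+s*X),50]).round().astype(int)
    k=m[max(v-11,0):v+11,u-11:u+11];q=cv2.moments(k,True);D.append(world(c,(u-11+q["m10"]/q["m00"],max(v-11,0)+q["m01"]/q["m00"]),50)[:2])
D=np.array(D);d=D[0]-D[1];print("slab",D.mean(0),np.linalg.norm(d),np.degrees(np.arctan2(-d[0],d[1])))
E
```

```text
time: 51.6
ee_pos: [504.2, -398.8, 220.3]
tool_rot: [-2.186, -2.256, -0.0]
force: [-0.1, -0.3, 0.5]
gripper_width: 43.7
finger_force: 0.0
slab [ 525.49972623 -326.84906259] 100.73714875563236 2.190129319549901
```

View pics/w6.png

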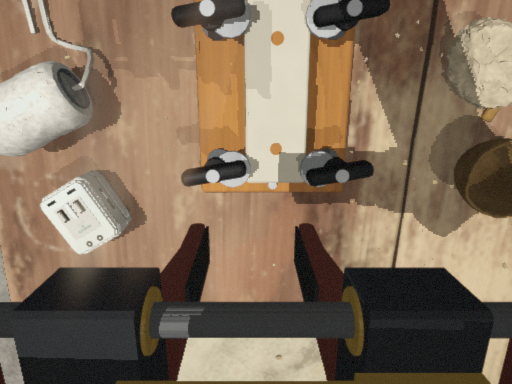

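All four bars stand about 78–80° from the jig axis: (213,173), (340,173), (208,12) and (350,10). The cams are over the slab, which is centred within about 0.5 mm, and the gripper is clear of everything.

```bash
python3 -c "
from workcell import job_done
print(job_done())"
```

```text
the job is handed in; nothing more can be done
None
```

The upper mould half lies flat on the lower half, within about 1 mm and 0.3° by the last camera check. All four knobs were turned crosswise in two passes to about 1.4 rad, and I handed the job in at about 52 s; no verdict came back.

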